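Ready a scent diffuser for refilling

ROBOT

A 6-joint arm with a two-finger parallel gripper is mounted at the origin on the work surface. World frame = base frame: x ahead of the robot, y to its left, z up, the work surface at z = 0. Lengths are in m, angles in rad, forces in N, time in s.
With the tool pointing down it reaches from about 0.325 to 0.775 m from the base axis. Payload 9.3 kg.
Tool frame: the origin (TCP) lies at the very end of the fingers, on their centre line; the grasp point (between the pads) lies 19 mm behind it; z points along the fingers, y is the line along which they close (so a half turn about z gives the same grasp; the last joint's range is limited). The gripper opens to 85 mm and grips with 20 to 120 N. Pads are 22 mm wide; open, the fingers measure 114 mm over their backs; the gripper's body (76 mm by 85 mm) begins 54 mm behind the grasp point. The pads swing forward as they close: fully open they stand 13 mm farther back than shut.
Start: joints at [0.948, 0.259, 0.021, 1.334, 0, 1.418], TCP at [0.249, 0.49, 0.231] pointing down, gripper open.
Joint ranges: [-3.04, 3.04], [-0.91, 1.82], [-1.04, 1.36], [-1.92, 1.95], [-1.52, 1.45], [-3.14, 3.14]. Speed limits (rad/s): [2.22, 2.22, 2.79, 3.14, 3.14, 3.14].

INTERFACE

Orientations are given as a rotation vector (axis times angle).
In Python, from station import manip, imaging gives the robot as it stands.
- The arm moves only by the tool drive_tool, never from a script. Its argument "moves" is one flat list of numbers, 7 for each row, row after row: the finger opening in mm, from 0 to 85.4, then the shift along the world's x, y, z in mm, then the turn, a rotation vector about the world's x, y, z in degrees. A call has 1 to 20 rows; each row shifts and turns the commanded pose from where the row before left it; what a row does not reach is not made up. A row lasts 1/8 s, in which the tool goes at most 62.5 mm and 10.7 degrees, less where a joint would pass 70% of its speed; a pose out of reach is approached as far as the arm can. A call is refused whole if a number of a shift passes 62.5 or a number of a turn 10.7, either way. A call with a gripper value outside its range is refused whole. The fingers move at their own pace and stop on an object; "newtons" is the grip in N (left out, the last holds). Time passes only in rows, so rows that do not move let the fingers close. It gives the time, the measured TCP pose, the force, the opening and the grip force at its end, in the units of the state.
- manip.state(): the state, without advancing time (a new reading comes with each control period).
- imaging.camera(name): name is "side" or "top"; returns a dict with "color" (480x640x3 uint8, red, green, blue), "fovy" (degrees; the focal length in pixels is half the picture's height over the tangent of half this angle, whatever the lens; pixels are square), "cx", "cy" (the principal point, pixels), "k1" (the pictures are not rectified: a ray, as slopes to the right and down, at radius r is drawn at 1 + k1 r^2 times it, then the intrinsics apply), "position" and "orientation" of the camera in the world. Camera axes: x right, y up, looking along -z (the intrinsics and any distortion apply to the point x, -y, -z); pixel columns grow to the right and rows downward; lengths in m; the calibration is good to about 2 mm. A picture is of the moment at which its call begins. There is no depth.
- manip.close_job(): hands the job in; it is judged then, once.
The state is a dict: "t": time; "qpos": joint angles; "dq": joint speeds; "effort": joint torques, N m; "ee_pos": TCP position; "tcp_rot": TCP orientation; "ft_force": force on the tool from outside, world axes, zero at the start; "moment": the same for the moment, N m; "grip_width": opening from 0.0 (shut) to 1.0 (fully open); "grasp_force": force on a finger pad.
Only numpy, scipy, OpenCV 4.12 (cv2) and the standard library are available. Lean on these libraries where they do the work, as an engineer would, in place of code of your own. Each camera call takes 0.05 s, during which the arm holds its last target. There are 200 camera calls.

TASK

Get the scent diffuser ready for a refill: first push the filler tube, flange end down, over the spigot on top of the diffuser until it sits fully home, and let go of it. Then open the refill bottle's child-safe cap (press it down, and while it is down twist it anticlockwise until it comes free), lift it off and finish while still holding it in the gripper, upright and clear above the bottle, about a hand's width up. Leave the pen cup, mug and books where they are.

Things in the scene. Friction and masses are not known exactly. Their poses are not given: they have to be found in the camera images.
- tube: The filler tube: a bare aluminium tube open at both ends, loose, standing upright on the desk on its foot flange. 80 tall; barrel 32 outside diameter, foot flange 45 diameter and 8 high; bore 24 right through. Origin: centre of the foot's underside, z up along the tube. About 80 g.
- port (a point): Foot of the diffuser's filling spigot: the centre of the flat top of the diffuser, 85 above the desk, z up. From it a dark metal spigot of 21.5 diameter stands 27 high, its top 6 tapering to 16. The tube is home when its flange lies flat on the diffuser's top, so its origin is then at this point.
- diffuser: The scent diffuser: a white ceramic drum with a wooden band, 130 diameter, 85 high, fixed to the desk. Origin: centre of its underside. It stands to the left or right of the tube's place, the bottle on the other side.
- bottle: The refill bottle: grey, 72 diameter, paper label, fixed in a wooden block of 100 x 100 x 35 fixed to the desk. Its shoulder slopes from 95 high at the rim to 112 high at 22 from the axis; the cap hides the neck. Origin: on the axis at desk height, z up; its x axis is where the cap's x points while locked.
- cap: The push-and-turn cap on the bottle: white, round, 50 diameter, 34 high, 30 g, loose but locked. Origin: centre of its open lower rim, 123 above the desk when locked, z up. It sits on a spring: 5 N moves it, 8 N takes it to its stop 10 lower. It turns only while 5 or more down (aim for 8), anticlockwise from above; free from 1.05 to 1.5 rad (aim for 1.3; stop at about 1.55).
- cap_top (a point): Centre of the cap's flat top, 34 above the cap's origin. Grip the cap by its sides from above at any yaw, fingertips no lower than its lower rim (it needs the room to go down); 60 N of grip suits; an arm that yields must be sent a few mm lower to press. Push, turn and lift it in that one grip. Once free it pulls straight up off a neck that reaches 33 above the cap's lower rim.
- pen_cup: Bystander: a dark metal pen cup of 70 diameter, 95 high, with pens up to 135. Origin: centre of its underside.
- mug: Bystander: a white mug of 80 diameter, 90 high, handle to its +y. Origin: centre of its underside.
- books: Bystander: two books, 150 x 210, stacked 40 high. Origin: centre of the underside.
Mind the look-alikes: they are no part of the job. Several things look just like the tube: the one meant starts farthest to the robot's left.

How it is judged:
By the outcome, as a careful person would: the job done as asked, in the order asked, and still so for the second after the job is handed in, while the arm keeps its last pose, push and grip.
It also fails if it takes over 64 s, if anything falls off the work surface, if the arm or the gripper's body presses on something with over 40 N, if the wrist force passes 120 N, or if a joint passes its speed limit or range.

## Working session

There is one attempt and no reset: what is moved stays moved. The work goes in short steps, Python scripts to look and compute and a tool call to move; the robot and the scene stay as the last step left them, time stands still between calls to the robot, and variables do not carry over. Pictures are saved under pics/ and viewed, at most 10 in all, crops included, and the job is handed in when it is done.

Besides the shell and the picture viewer there is one more tool, called in YAML: its name, and indented under it one key for each argument. drive_tool: Moves the arm, as the interface text tells. Its arguments: {"type":"object","properties":{"moves":{"type":"array","items":{"type":"number"}},"newtons":{"type":"number"}},"required":["moves"]}

```bash
mkdir -p pics; cat > h.py <<'E'
import numpy as np, cv2
from scipy.spatial.transform import Rotation as R
from station import manip, imaging
def K(c):
    f=240/np.tan(np.radians(c["fovy"])/2); return f
def rot(c):
    o=np.array(c["orientation"],float)
    if o.shape==(3,3): return o
    return R.from_rotvec(o).as_matrix() if o.size==3 else R.from_quat(o).as_matrix()
def ray(c,u,v):
    f=K(c); M=np.array([[f,0,c["cx"]],[0,f,c["cy"]],[0,0,1]])
    p=cv2.undistortPoints(np.array([[[u,v]]],float),M,np.array([c["k1"],0,0,0.]))[0,0]
    d=rot(c)@np.array([p[0],-p[1],-1]); return np.array(c["position"]),d/np.linalg.norm(d)
def plane(c,u,v,z):
    o,d=ray(c,u,v); return o+d*(z-o[2])/d[2]
def proj(c,P):
    q=rot(c).T@(np.array(P)-np.array(c["position"])); x,y=q[0]/-q[2],-q[1]/-q[2]
    s=1+c["k1"]*(x*x+y*y); f=K(c); return c["cx"]+f*x*s,c["cy"]+f*y*s
E
python3 - <<'E'
from h import *
for n in("side","top"):
    c=imaging.camera(n); cv2.imwrite(f"pics/{n}0.png",c["color"][:,:,::-1]); np.save(f"{n}0.npy",c,allow_pickle=True)
    print({k:v for k,v in c.items() if k!="color"})
print(manip.state())
E
```

```text
{'fovy': 49.679971121771814, 'cx': 326.5710774574671, 'cy': 238.91798837445933, 'k1': 0.04316096505849704, 'position': array([ 0.35987124, -0.97979851,  1.14000536]), 'orientation': array([ 0.74828149, -0.07391366, -0.14360893])}
{'fovy': 48.84657760291828, 'cx': 317.3666945983088, 'cy': 248.65554346773501, 'k1': -0.11412775684388515, 'position': array([ 0.34573157, -0.02682867,  1.39372697]), 'orientation': array([ 0.12265352, -0.10516921, -1.57314855])}
{'t': 0.1, 'qpos': array([ 9.48381565e-01,  2.59125222e-01,  2.08379085e-02,  1.33367538e+00,
       -7.96694846e-06,  1.41820978e+00]), 'dq': array([-0.00026378, -0.00153651,  0.00075924, -0.00044231,  0.00113206,
        0.00014417]), 'effort': array([ 5.17470806e-03, -5.56692660e+01,  3.45070589e+01,  1.15961474e-02,
       -1.37197267e-04,  2.17439464e-05]), 'ee_pos': array([0.24885957, 0.49020572, 0.23073251]), 'tcp_rot': array([-7.31134406e-01, -3.05488482e+00,  1.70077647e-03]), 'ft_force': array([-0.30203515,  0.07974663,  0.24973344]), 'moment': array([ 0.04891826, -0.02795247,  0.03109094]), 'grasp_force': 0.0, 'grip_width': 1.003975140425681}
```

View pics/side0.png

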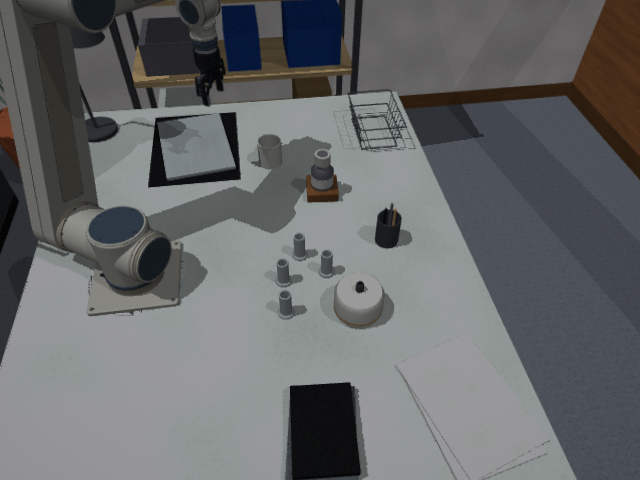

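View pics/top0.png

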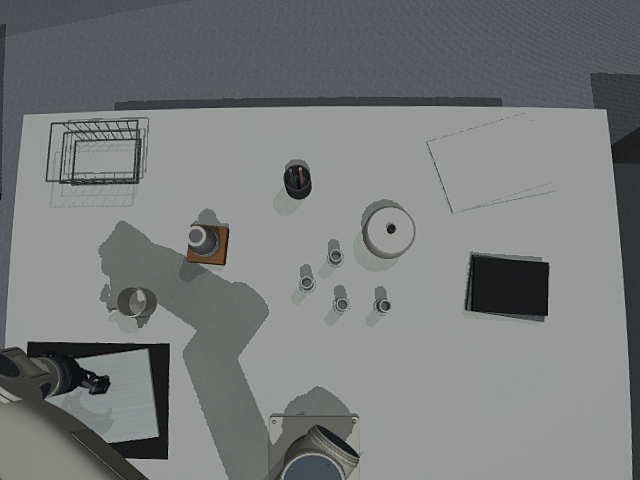

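The side view shows four tubes; the top view has them at about (307,283), (336,256), (342,304) and (382,306). Robot's left is image left in the top view, so the one meant is at (307,283), which matches (299,245) in the side view. The diffuser's spigot is at top (391,229) and side (360,287), and the cap at top (202,238) and side (322,157).

```bash
python3 - <<'E'
from h import *
T=np.load("top0.npy",allow_pickle=True).item();S=np.load("side0.npy",allow_pickle=True).item()
for n,c,z in(("tubetop T",T,.08),):
    print(n,plane(c,307,283,.08))
print("spig T",plane(T,391,229,.112),"S",plane(S,360,284,.112))
print("cap T",plane(T,202,238,.157),"S",plane(S,322,155,.157))
print("tube S",plane(S,300,237,.08))
print("pencup",plane(T,297,172,.095),"mug",plane(T,135,300,.09))
def crop(c,u,v,w=24,k=11): return cv2.resize(c["color"][v-w:v+w,u-w:u+w,::-1],None,fx=k,fy=k,interpolation=cv2.INTER_NEAREST)[:264*2,:]
def gam(i): return (255*(i/255.)**.6).astype(np.uint8)
k=5
row=lambda c,l:np.hstack([crop(c,u,v,25,5) for u,v in l])
im=np.vstack([row(T,[(307,283),(391,229),(204,240)]),row(S,[(300,245),(360,287),(322,162)])])
cv2.imwrite("pics/crops.png",gam(im)); print(im.shape)
E
```

```text
tubetop T [0.45127262 0.01358619 0.08      ]
spig T [ 0.58073958 -0.19480781  0.112     ] S [ 0.58484233 -0.19910025  0.112     ]
cap T [0.55377666 0.26231873 0.157     ] S [0.55962409 0.27240345 0.157     ]
tube S [0.45849036 0.01306537 0.08      ]
pencup [0.73284899 0.03815341 0.095     ] mug [0.40893031 0.44479799 0.09      ]
(500, 750, 3)
```

View pics/crops.png

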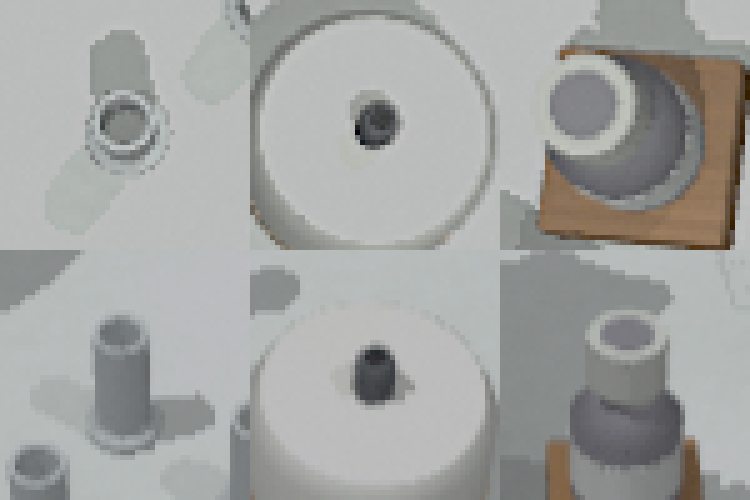

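The crops show the tube's bore ring, the spigot's dark tip and the cap's white outline around a grey disc, all clearly separable. Next I fit contours.

```bash
python3 - <<'E'
from h import *
T=np.load("top0.npy",allow_pickle=True).item();S=np.load("side0.npy",allow_pickle=True).item()
def tri(a,b):
    (o,d),(p,e)=ray(T,*a),ray(S,*b)
    t=np.linalg.lstsq(np.c_[d,-e],p-o,rcond=None)[0]; x,y=o+d*t[0],p+e*t[1]; return (x+y)/2,np.linalg.norm(x-y)
print("tube",plane(T,306.3,281.9,.08),plane(S,298.7,235.9,.08),tri((306.3,281.9),(298.7,235.9)))
print("spig",plane(T,391.3,227.7,.112),plane(S,359.7,282.3,.112),tri((391.3,227.7),(359.7,282.3)))
g=T["color"].max(2)
# drum top circle by threshold
def blobs(c,u,v,w,f,seed=None):
    im=cv2.resize(c["color"][v-w:v+w,u-w:u+w],None,fx=4,fy=4,interpolation=cv2.INTER_CUBIC)
    m=f(im.astype(int)).astype(np.uint8)
    cs,_=cv2.findContours(m,cv2.RETR_LIST,cv2.CHAIN_APPROX_NONE)
    for k in cs:
        if len(k)>35:
            e=cv2.fitEllipse(k); print("  c",(u-w+(e[0][0]+.5)/4-.5).round(2),(v-w+(e[0][1]+.5)/4-.5).round(2),"ax",np.round(np.array(e[1])/4,1),len(k))
# print sample values
print(T["color"][236,187:212].tolist())
print(T["color"][222:250,195].tolist())
print("cap T");blobs(T,204,240,25,lambda i:i.min(2)>185)
print("cap S");blobs(S,322,162,25,lambda i:i.min(2)>185)
print("spig T");blobs(T,391,229,12,lambda i:i.max(2)<110)
print("drum T");blobs(T,391,229,40,lambda i:i.min(2)>172)
print("tube T");blobs(T,307,283,14,lambda i:i.max(2)<130)
E
```

```text
tube [0.4540276  0.01532519 0.08      ] [0.45539583 0.01779321 0.08      ] (array([0.45448127, 0.01523568, 0.08266858]), np.float64(0.0013428010772169215))
spig [ 0.58399533 -0.19563462  0.112     ] [ 0.58517822 -0.19367839  0.112     ] (array([ 0.58414872, -0.19538416,  0.11415453]), np.float64(0.0010898782745791175))
[[152, 156, 147], [144, 148, 140], [74, 74, 81], [83, 83, 88], [85, 86, 89], [86, 86, 90], [88, 88, 93], [85, 86, 90], [86, 86, 91], [88, 88, 93], [85, 86, 89], [86, 87, 90], [86, 87, 91], [84, 86, 90], [79, 79, 84], [119, 123, 118], [153, 158, 148], [155, 161, 151], [129, 132, 125], [70, 72, 69], [55, 57, 53], [57, 57, 57], [48, 48, 50], [54, 54, 57], [55, 55, 58]]
[[104, 109, 106], [107, 116, 113], [82, 71, 62], [102, 85, 68], [146, 148, 139], [156, 161, 152], [141, 145, 139], [96, 98, 99], [80, 80, 85], [84, 85, 91], [86, 86, 91], [87, 87, 92], [85, 86, 91], [84, 85, 89], [86, 86, 91], [85, 86, 91], [85, 86, 90], [87, 87, 92], [82, 84, 88], [81, 81, 86], [90, 92, 95], [148, 153, 144], [154, 158, 149], [158, 163, 154], [90, 92, 87], [76, 77, 73], [62, 63, 66], [59, 60, 63]]
cap T
cap S
spig TTraceback (most recent call last):
  File "<stdin>", line 22, in <module>
  File "<stdin>", line 16, in blobs
AttributeError: 'float' object has no attribute 'round'
```

```bash
python3 - <<'E'
from h import *
T=np.load("top0.npy",allow_pickle=True).item();S=np.load("side0.npy",allow_pickle=True).item()
def blobs(n,c,u,v,w,f,z):
    print(n)
    im=cv2.resize(c["color"][v-w:v+w,u-w:u+w],None,fx=4,fy=4,interpolation=cv2.INTER_CUBIC)
    cs,_=cv2.findContours(f(im.astype(int)).astype(np.uint8),cv2.RETR_LIST,cv2.CHAIN_APPROX_NONE)
    for k in cs:
        if len(k)>60:
            e=cv2.fitEllipse(k); a=u-w+(e[0][0]+.5)/4-.5;b=v-w+(e[0][1]+.5)/4-.5
            x,y,ww,hh=cv2.boundingRect(k)
            print("  c",round(a,2),round(b,2),"ax",np.round(np.array(e[1])/4,1),"box",u-w+x/4,v-w+y/4,ww/4,hh/4,plane(c,a,b,z).round(4))
blobs("capT",T,204,240,25,lambda i:i.min(2)>122,.157)
blobs("capS",S,322,162,25,lambda i:i.min(2)>115,.157)
blobs("spT",T,391,229,12,lambda i:i.max(2)<110,.112)
blobs("drumT",T,391,229,40,lambda i:i.min(2)>172,.085)
blobs("tubeT",T,307,283,16,lambda i:i.max(2)<140,.08)
blobs("tubeT2",T,307,283,16,lambda i:i.min(2)>180,.08)
print(T["color"][276:292,297:318,1]);print(S["color"][145:180,322].tolist()[::2])
print(T["color"][222:237,383:400,1]); print(T["color"][229,360:420,1])
E
```

```text
capT
  c 202.25 263.94 ax [ 1.1 10.7] box 199.0 263.5 10.0 1.5 [0.4913 0.26   0.157 ]
  c 226.96 263.16 ax [ 2.5 40.3] box 225.5 239.25 3.5 25.75 [0.4929 0.2008 0.157 ]
  c 195.21 235.47 ax [14.2 14.5] box 188.5 228.75 14.75 14.5 [0.5601 0.279  0.157 ]
  c 222.98 218.4 ax [ 9.  14.5] box 216.0 215.0 13.0 9.25 [0.6011 0.2127 0.157 ]
  c 189.25 233.7 ax [27.9 40. ] box 179.0 215.0 26.75 41.75 [0.5645 0.2936 0.157 ]
capS
  c 322.0 153.28 ax [ 7.6 11.5] box 316.75 149.75 11.5 8.0 [0.5609 0.2808 0.157 ]
  c 334.13 155.21 ax [31.8 51.1] box 311.5 137.0 35.5 47.75 [0.5962 0.2664 0.157 ]
spT
  c 390.8 228.36 ax [ 9.1 10.2] box 386.5 223.75 9.75 10.25 [ 0.5823 -0.1944  0.112 ]
drumT
tubeT
  c 306.11 281.68 ax [11.3 11.4] box 300.25 275.75 12.0 12.5 [0.4546 0.0158 0.08  ]
  c 305.62 279.07 ax [15.1 27.8] box 298.5 267.0 15.75 26.25 [0.4611 0.017  0.08  ]
tubeT2
[[155 157 154 101 107 104  71 126 151 156 152 128  92  84  90 116 164 158
  154 153 155]
 [153 154 159 151 104 123 152 164 122  97 105 150 161 132  89  88 120 159
  156 156 153]
 [153 155 157 157  94 151 116  86  78  74  75  84 110 164 
[... 2058 characters left out ...]
 52  44 103 160 156 154 154]
 [153 152 156 147  64  18  32  40  43  40  30  70 137 161 156 154 155]
 [152 152 154 158 136   6  18  24  27  16  40 110 161 157 155 154 153]
 [154 152 152 155 159 137  71  45  58 112 156 156 158 154 154 155 154]
 [154 151 151 154 155 156 151 152 151 158 161 157 155 154 153 154 155]
 [154 151 151 153 152 153 154 156 156 157 155 156 154 154 155 155 155]
 [155 154 151 152 152 154 152 152 155 155 154 155 154 154 154 155 154]]
[157 146  79  72  58  71  78 104 163 155 154 154 155 154 153 154 155 153
 155 154 153 153 155 154 155 160 148   8  25  45  48  31  20  33  43  75
 136 159 155 153 154 154 154 154 153 155 153 155 154 154 154 155 159 133
  93 133 159 155 155 154]
```

Both views agree to within 2 mm: tube at about (0.455, 0.0165), port at about (0.585, -0.196), cap at about (0.5605, 0.280). I'll move above the tube.

drive_tool:
  moves: [85,17,-39.5,0,0,0,-9,85,17,-39.5,0,0,0,-9,85,17,-39.5,0,0,0,-9,85,17,-39.5,0,0,0,-9,85,17,-39.5,0,0,0,-9,85,17,-39.5,0,0,0,-9,85,17,-39.5,0,0,0,-9,85,17,-39.5,0,0,0,0,85,17,-39.5,0,0,0,0,85,17,-39.5,0,0,0,0,85,17,-39.5,0,0,0,0,85,19,-39,0,0,0,0,85,0,0,-40,0,0,0,85,0,0,-40,0,0,0,85,0,0,0,0,0,0,85,0,0,0,0,0,0]
  newtons: 40

```text
t: 2.1
ee_pos: [0.4555, 0.0169, 0.1525]
tcp_rot: [2.219, 2.223, 0.001]
ft_force: [-0.5, 0.6, 0.3]
grip_width: 0.997
grasp_force: 0.0
```

drive_tool:
  moves: [85,0,0,-28,0,0,0,85,0,0,-28,0,0,0,85,0,0,-28,0,0,0,85,0,0,-26,0,0,0,85,0,0,0,0,0,0,20,0,0,0,0,0,0,20,0,0,0,0,0,0,20,0,0,0,0,0,0,20,0,0,0,0,0,0,20,0,0,0,0,0,0,20,0,0,0,0,0,0]
  newtons: 40

```text
t: 3.48
ee_pos: [0.4555, 0.0168, 0.0422]
tcp_rot: [2.219, 2.222, 0.002]
ft_force: [-1.1, 0.3, 7.8]
grip_width: 0.371
grasp_force: 38.9
```

drive_tool:
  moves: [20,0,0,20,0,0,0,20,0,0,30,0,0,0,20,0,0,40,0,0,0,20,0,0,40,0,0,0,20,15,-26,0,0,0,0,20,15,-26,0,0,0,0,20,15,-26,0,0,0,0,20,15,-26,0,0,0,0,20,15,-26,0,0,0,0,20,15,-26,0,0,0,0,20,15,-26,0,0,0,0,20,15,-20,0,0,0,0,20,10,-10,0,0,0,0,20,0,0,0,0,0,0,20,0,0,0,0,0,0]

```text
t: 5.35
ee_pos: [0.5845, -0.1943, 0.1713]
tcp_rot: [-2.219, -2.223, 0.0]
ft_force: [-0.2, 0.7, -0.6]
grip_width: 0.37
grasp_force: 39.9
```

```bash
python3 - <<'E'
from h import *
ims=[]
for n,P in(("side",(.585,-.196,.14)),("top",(.585,-.196,.12))):
    c=imaging.camera(n); np.save(f"{n}1.npy",c,allow_pickle=True)
    u,v=[int(round(x)) for x in proj(c,P)]; print(n,u-25,v-25)
    ims.append(cv2.resize(c["color"][v-35:v+35,u-25:u+25,::-1],None,fx=8,fy=8,interpolation=cv2.INTER_NEAREST))
cv2.imwrite("pics/c1.png",(255*(np.hstack(ims)/255.)**.6).astype(np.uint8))
E
```

```text
side 336 251
top 367 202
```

View pics/c1.png

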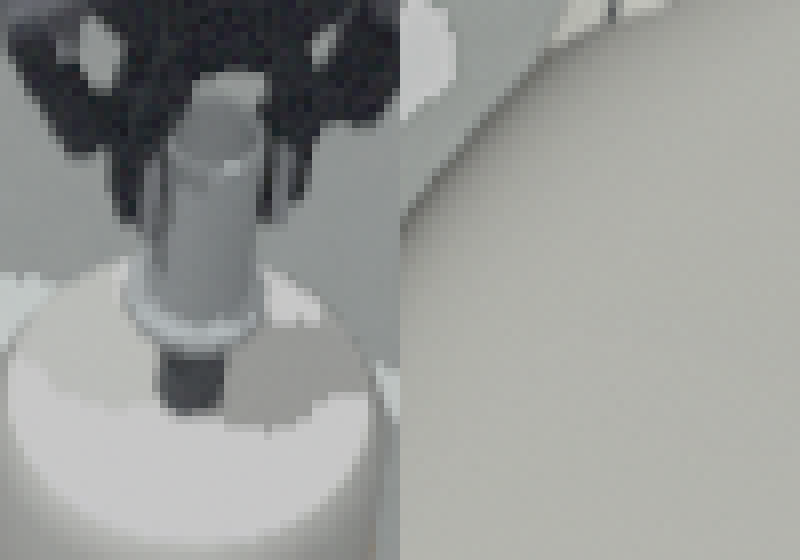

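Side crop: the tube hangs over the spigot, flange centre near x=196 and the spigot at x≈191 (8x scale). Next I compare both with projections; the top view is blocked by the arm.

```bash
python3 - <<'E'
from h import *
S=np.load("side1.npy",allow_pickle=True).item(); S0=np.load("side0.npy",allow_pickle=True).item()
T=np.load("top0.npy",allow_pickle=True).item()
st=manip.state(); print(st["ee_pos"],st["tcp_rot"])
def cr(P): u,v=proj(S,P); return round((u-336)*8+4),round((v-241)*8+4)
x,y=.5845,-.1943
r=.0225
th=np.linspace(0,6.28,60)
def circ(x,y,z,r):
    q=np.array([cr((x+r*np.cos(t),y+r*np.sin(t),z)) for t in th]); return "x",q[:,0].min(),q[:,0].max(),"y",q[:,1].min(),q[:,1].max()
print("flange bottom",circ(x,y,.129,.0225)); print("top rim",circ(x,y,.209,.016))
print("spigot base",circ(.585,-.196,.085,.01075),"drum top",circ(.585,-.196,.085,.065))
im=S["color"][:,:,1].astype(int)
print(im[275:295,352:372])
# drum outline, side0 & top0
g=T["color"]; 
for v in (215,222,229,236,243): print(v,g[v,355:425,1].tolist())
E
```

```text
[ 0.58462047 -0.19430997  0.17157224] [2.21910020e+00 2.22377175e+00 9.56140868e-05]
flange bottom ('x', np.int64(123), np.int64(268), 'y', np.int64(246), np.int64(360))
top rim ('x', np.int64(158), np.int64(266), 'y', np.int64(94), np.int64(175))
spigot base ('x', np.int64(156), np.int64(223), 'y', np.int64(366), np.int64(420)) drum top ('x', np.int64(-14), np.int64(393), 'y', np.int64(236), np.int64(561))
[[129 125  96  86  79  87  86  87  83  82  78  77  75  73  70  76 106 153
  145 129]
 [126 126 101  88  88  87  86  85  84  82  80  76  75  73  70  82  89 140
  168 158]
 [127 125 105  89  89  89  89  86  83  81  79  78  75  73  70  87  90 134
  166 170]
 [130 128 116 107  90  88  87  86  83  81  79  78  75  72  78  87  90 146
  167 169]
 [112 138 137 123  97  88  85  84  82  80  78  77  75  76  85  88  89 140
  168 170]
 [111 137 144 137 128 115  97  85  83  81  78  94  80  83  88 120  87 121
  165 168]
 [140 111 128 142 145 140 128 122 103 102 119 131 123 124 110 111  90 106
  136 139]
 [153 119 103 117 134 146 146 143 134 133 145 147 143 134 103  83 101 106
  108 108]
 [153 146
[... 2051 characters left out ...]
]
236 [153, 142, 146, 147, 146, 147, 150, 147, 67, 60, 66, 82, 89, 108, 163, 157, 153, 153, 154, 154, 154, 154, 153, 155, 153, 154, 154, 154, 155, 154, 151, 152, 152, 154, 152, 152, 155, 155, 154, 155, 154, 154, 154, 155, 154, 155, 154, 154, 154, 154, 154, 155, 154, 154, 155, 154, 157, 151, 118, 114, 147, 157, 154, 154, 154, 153, 154, 153, 154, 155]
243 [145, 146, 145, 146, 145, 146, 144, 147, 152, 135, 46, 68, 73, 81, 91, 99, 108, 130, 161, 158, 154, 154, 154, 155, 153, 154, 154, 154, 154, 154, 155, 154, 155, 153, 154, 153, 154, 155, 153, 154, 155, 154, 154, 154, 153, 154, 154, 154, 155, 155, 153, 154, 155, 159, 145, 112, 100, 130, 158, 157, 155, 153, 154, 154, 154, 154, 155, 154, 154, 155]
```

drive_tool:
  moves: [20,0.5,-2.5,0,0,0,0,20,0,0,-8,0,0,0,20,0,0,-5,0,0,0,20,0,0,-4,0,0,0,20,0,0,-4,0,0,0,20,0,0,-2,0,0,0,20,0,0,0,0,0,0]

```text
t: 6.32
ee_pos: [0.5854, -0.1973, 0.1481]
tcp_rot: [-2.219, -2.223, -0.0]
ft_force: [-0.5, 1.9, -1.8]
grip_width: 0.371
grasp_force: 39.8
```

drive_tool:
  moves: [20,0,0.7,-2,0,0,0,20,0,0,-2,0,0,0,20,0,0,-2,0,0,0,20,0,0,-2,0,0,0,20,0,0,0,0,0,0]

```text
t: 6.95
ee_pos: [0.5854, -0.1969, 0.14]
tcp_rot: [-2.22, -2.223, 0.0]
ft_force: [0.3, 1.1, -0.7]
grip_width: 0.367
grasp_force: 39.9
```

Sliding on freely. On to home (TCP about 0.127).

drive_tool:
  moves: [20,0,0.3,-3,0,0,0,20,0,0,-3,0,0,0,20,0,0,-3,0,0,0,20,0,0,-3,0,0,0,20,0,0,-2,0,0,0,20,0,0,-1,0,0,0,20,0,0,0,0,0,0]

```text
t: 7.82
ee_pos: [0.5855, -0.1968, 0.1272]
tcp_rot: [2.218, 2.222, 0.0]
ft_force: [-5.2, 2.0, 14.2]
grip_width: 0.371
grasp_force: 41.2
```

drive_tool:
  moves: [20,0,0,-1,0,0,0,20,0,0,-1,0,0,0,20,0,0,0,0,0,0,85,0,0,0,0,0,0,85,0,0,0,0,0,0,85,0,0,0,0,0,0,85,0,0,0,0,0,0,85,0,0,0,0,0,0]

```text
t: 8.82
ee_pos: [0.5855, -0.1966, 0.123]
tcp_rot: [-2.22, -2.223, 0.0]
ft_force: [0.5, 0.2, 0.4]
grip_width: 0.997
grasp_force: 0.0
```

drive_tool:
  moves: [85,0,0,20,0,0,0,85,0,0,50,0,0,0,85,0,0,50,0,0,0,85,-2,39.7,0,0,0,0,85,-2,39.7,0,0,0,0,85,-2,39.7,0,0,0,0,85,-2,39.7,0,0,0,0,85,-2,39.7,0,0,0,0,85,-2,39.7,0,0,0,0,85,-2,39.7,0,0,0,0,85,-2,39.7,0,0,0,0,85,-2,39.7,0,0,0,0,85,-2,39.7,0,0,0,0,85,-2,39.7,0,0,0,0,85,-3,39.7,0,0,0,0,85,0,0,0,0,0,0,85,0,0,0,0,0,0]
  newtons: 60

```text
t: 10.95
ee_pos: [0.5604, 0.2796, 0.2431]
tcp_rot: [2.219, 2.223, -0.001]
ft_force: [-0.3, 0.9, 0.5]
grip_width: 0.996
grasp_force: 0.0
```

```bash
python3 - <<'E'
from h import *
ims=[]
for n,P in(("side",(.585,-.196,.12)),("side",(.5605,.28,.19)),("top",(.585,-.196,.12))):
    c=imaging.camera(n)
    u,v=[int(round(x)) for x in proj(c,P)]; print(n,u-30,v-40)
    ims.append(cv2.resize(c["color"][v-40:v+40,u-30:u+30,::-1],None,fx=4,fy=4,interpolation=cv2.INTER_NEAREST))
cv2.imwrite("pics/c2.png",(255*(np.hstack(ims)/255.)**.6).astype(np.uint8))
print(c["color"][205:250,360:420,1].shape, manip.state()["qpos"],manip.state()["ee_pos"])
S=imaging.camera("side"); u,v=proj(S,(.5853,-.1967,.165)); print("pred tube top centre crop",(u-(int(round(proj(S,(.585,-.196,.12))[0]))-30))*4,(v-(int(round(proj(S,(.585,-.196,.12))[1]))-40))*4)
E
```

```text
side 330 241
side 292 105
top 362 187
(45, 60) [ 3.27612470e-01  3.89882593e-01  2.44891125e-01  1.42577862e+00
 -1.26862934e-04  1.89816757e+00] [0.56070565 0.27881778 0.24336937]
pred tube top centre crop 125.38818137936187 115.04741936195364
```

View pics/c2.png

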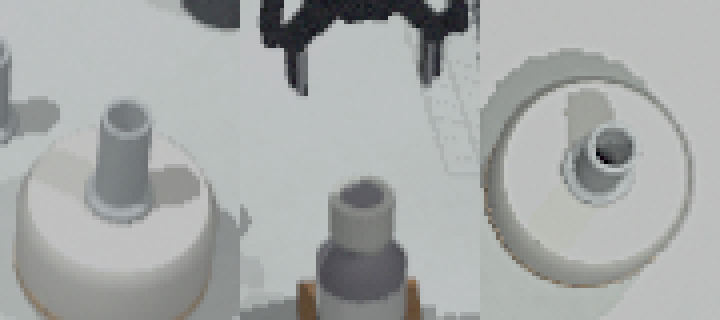

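The tube sits flat on the diffuser: side crop flange at (120,210), rim at (126,112), against a predicted rim of (125,115). The gripper (fingers at x≈300 and 428) is centred over the cap (x≈362).

drive_tool:
  moves: [85,0,0,-30,0,0,0,85,0,0.5,-30,0,0,0,85,0,0,-25,0,0,0,85,0,0,-20,0,0,0,85,0,0,-11,0,0,0,85,0,0,0,0,0,0,40,0,0,0,0,0,0,40,0,0,0,0,0,0,40,0,0,0,0,0,0,40,0,0,0,0,0,0,40,0,0,0,0,0,0]
  newtons: 60

```text
t: 12.52
ee_pos: [0.5608, 0.2804, 0.1277]
tcp_rot: [2.219, 2.223, 0.001]
ft_force: [0.8, 0.1, 3.6]
grip_width: 0.573
grasp_force: 61.0
```

drive_tool:
  moves: [40,0,0,-3,0,0,0,40,0,0,-3,0,0,0,40,0,0,-3,0,0,0,40,0,0,0,0,0,0,40,0,0,0,0,0,0]

```text
t: 13.15
ee_pos: [0.5609, 0.2804, 0.1189]
tcp_rot: [2.219, 2.223, 0.002]
ft_force: [0.1, -0.2, 7.5]
grip_width: 0.571
grasp_force: 61.5
```

drive_tool:
  moves: [40,0,0,-0.5,0,0,6,40,0,0,0,0,0,6,40,0,0,0,0,0,6,40,0,0,0,0,0,6,40,0,0,0,0,0,6,40,0,0,0,0,0,6,40,0,0,0,0,0,6,40,0,0,0,0,0,6,40,0,0,0,0,0,6,40,0,0,0,0,0,6,40,0,0,0,0,0,6,40,0,0,0,0,0,6,40,0,0,0,0,0,3,40,0,0,0,0,0,0,40,0,0,0,0,0,0]

```text
t: 15.02
ee_pos: [0.5602, 0.2804, 0.1186]
tcp_rot: [0.407, 3.115, 0.0]
ft_force: [-4.0, -0.3, 11.0]
grip_width: 0.575
grasp_force: 61.7
```

```bash
python3 - <<'E'
from h import *
s=manip.state(); print(s["moment"],s["qpos"]); print(R.from_rotvec(s["tcp_rot"]).as_matrix()[:,1])
E
```

```text
[-0.3556348   0.73364348  0.00198225] [ 3.30125107e-01  4.36982509e-01 -6.79057095e-04  1.13285482e+00
  7.45940967e-05  5.90229321e-01]
[2.57181225e-01 9.66363167e-01 2.17772948e-04]
```

drive_tool:
  moves: [40,0,0,3,0,0,0,40,0,0,4,0,0,0,40,0,0,4,0,0,0,40,0,0,4,0,0,0,40,0,0,4,0,0,0,40,0,0,0,0,0,0]

```text
t: 15.78
ee_pos: [0.5604, 0.2802, 0.1368]
tcp_rot: [-0.408, -3.115, 0.001]
ft_force: [-2.6, -1.6, 0.9]
grip_width: 0.568
grasp_force: 62.2
```

drive_tool:
  moves: [40,0,0,10,0,0,0,40,0,0,14,0,0,0,40,0,0,20,0,0,0,40,0,0,20,0,0,0,40,0,0,20,0,0,0,40,0,0,15,0,0,0,40,0,0,5,0,0,0,40,0,0,0,0,0,0,40,0,0,0,0,0,0,40,0,0,0,0,0,0]

```text
t: 17.02
ee_pos: [0.5603, 0.2803, 0.2401]
tcp_rot: [-0.408, -3.114, 0.001]
ft_force: [0.5, -0.3, -0.6]
grip_width: 0.571
grasp_force: 62.2
```

```bash
python3 - <<'E'
from h import *
c=imaging.camera("side"); cv2.imwrite("pics/end.png",(255*(cv2.resize(c["color"][80:340,230:450,::-1],None,fx=2.3,fy=2.3)/255.)**.6).astype(np.uint8))
E
```

```text
(no output)
```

View pics/end.png

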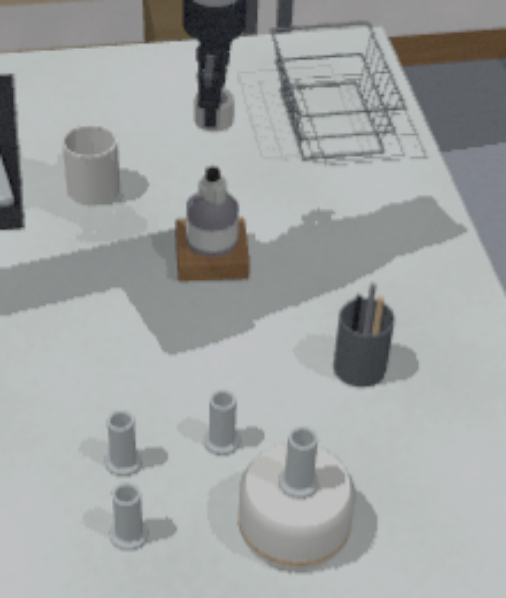

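The cap is held upright at (213,108), clear above the bare neck at (212,175). The tube is seated on the diffuser at (300,460), and the mug and pen cup are untouched.

```bash
python3 -c "
from station import manip
print(manip.close_job())"
```

```text
the job is handed in; nothing more can be done
None
```

The job is handed in after about 17 s of robot time: the leftmost tube is home on the spigot and released, and the opened cap is held upright about 80 mm above the bottle's neck.

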